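# Give the bottle stand one turn of its hand wheel

## Task

Tip the bottle in the tilting stand by one step: push the hand wheel round clockwise (seen from above) by its upright handle through exactly one full turn, so that the handle is back where it started, then move clear. Only push the handle: do not grip it or pull it up, and leave the cork, the beaker and the stopper where they stand.

Things in the scene. Friction and masses are not known exactly. Their poses are not given: they have to be found in the camera images.
- stand: Bench stand fixed to the table, turned a little. Origin on the table right under the wheel axis; z up. Wooden board 24 mm thick: its x -120 to 120 mm, its y -110 to 370 mm. Right end: grey gearbox 100 x 100 mm with the level hand wheel on top. Left end: tilting cradle with a dark bottle, neck down, and two wooden uprights, taking up its y 199 to 341 mm, up to 290 mm above the table.
- axis (a point): Centre of the hand wheel, on its vertical turning axis, at the mid-thickness of the rim, 115 mm above the table. Level steel wheel, 154 mm across outside; rim of 14 mm round bar (its top 122 mm above the table), three bare spokes, hub 40 mm across with its top 129 mm above the table.
- cradle (a joint): Tilt of the bottle cradle in rad, geared to the wheel: 0.02 x wheel, so one clockwise turn tips the bottle about 7 degrees further neck down.
- handle: The wheel's only handle: a black upright round grip, 18 mm in diameter, standing on the rim 70 mm from the wheel axis and going round with it. Origin on its centre line at the mid-thickness of the rim, 115 mm above the table; its z axis points up. The steel foot is 12 mm thick; the black grip runs from 10 to 72 mm above the origin (125 to 187 mm above the table).
- wheel (a joint): Turn of the hand wheel in rad; it grows clockwise seen from above; it starts anywhere between -1.2 and 1.2 and one turn adds 6.28. It turns freely past many turns, with steady friction (about 2.5 N at the handle), and stays where it is left.
- sleeve (a joint): How far the black handle has been pulled up off its seat on the rim, in m: 0 = seated, 0.025 = fully up. A spring and its weight (together about 10 N) hold it down.
- cork: Bystander: a mushroom-shaped sparkling-wine cork standing on the stand's board between wheel and cradle, 34 mm across, 50 mm tall. Origin at the centre of its underside.
- beaker: Bystander: a clear glass tasting beaker standing on the table to the right of the stand, 62 mm across, 85 mm tall. Origin at the centre of its underside.
- stopper: Bystander: a steel bottle stopper standing on the table to the right of the stand, 42 mm across, 62 mm tall. Origin at the centre of its underside.

How it is judged:
By the outcome, as a careful person would: the job done as asked, in the order asked, and still so for the second after the job is handed in, with the robot touching nothing.
It also fails if it takes over 48 s, if anything falls off the work surface, if the arm or the gripper's body presses on something with over 40 N, if the wrist force passes 120 N, or if a joint passes its speed limit or range.

## Robot

A 6-joint arm with a two-finger parallel gripper is mounted at the origin on the work surface. World frame = base frame: x ahead of the robot, y to its left, z up, the work surface at z = 0. Lengths are in m, angles in degrees, forces in N, time in s.
With the tool pointing down it reaches from about 0.375 to 0.925 m from the base axis. Payload 5.7 kg.
Tool frame: the origin (TCP) lies between the finger pads; the fingertips stand 17 mm ahead of it and the grasp point (between the pads) lies 2 mm behind it; z points along the fingers, y is the direction in which the jaws open and shut (so a half turn about z gives the same grasp; the last joint's range is limited). The gripper opens to 85 mm and grips with 20 to 120 N. Pads are 22 mm wide; open, the fingers measure 114 mm over their backs; the gripper's body (76 mm by 85 mm) begins 54 mm behind the grasp point. The pads swing forward as they close: fully open they stand 13 mm farther back than shut.
Start: joints at [66.801, 20.558, 86.54, -0, 72.909, -6.595], TCP at [0.171, 0.575, 0.248] pointing down, gripper open.
Joint ranges: [-170.27, 170.27], [-57.76, 135], [12.27, 136.19], [-55.21, 235.2], [11.17, 155.16], [-170.74, 170.74]. Speed limits (degrees/s): [136.94, 136.94, 180, 180, 180, 180].

## Interface

Orientations are given as a 3x3 rotation matrix whose columns are the frame's x, y, z axes.
In Python, from rig import bot, vision gives the robot as it stands.
- The arm moves only by the tool step_arm, never from a script. Its argument "plan" is a list of rows, each an object of numbers: "rx", "ry", "rz": the turn, a rotation vector about the world's x, y, z in units of 60 degrees (1.0 is 60 degrees); "dx", "dy", "dz": the shift along the world's x, y, z in units of 0.1 m (1.0 is 0.1 m); "claw": the finger opening in mm, from 0 to 85.4. In form: [{"rx": .., "ry": .., "rz": .., "dx": .., "dy": .., "dz": .., "claw": ..}, ...]. A call has 1 to 12 rows; each row is the pose to reach, as a shift and turn from the pose commanded when the call began; what a row does not reach only later rows make up. A row lasts 1/12 s, in which the tool goes at most 41.7 mm and 7.16 degrees, less where a joint would pass 70% of its speed; a pose out of reach is approached as far as the arm can. A call with a number of a shift or a turn outside -1 to 1 is refused whole. A call with a gripper value outside its range is refused whole. The fingers move at their own pace and stop on an object; "newtons" is the grip in N (left out, the last holds). Time passes only in rows, so rows that repeat a pose let the fingers close. It gives the time, the measured TCP pose, the force and the opening at its end, in the units of the state.
- bot.sense(): the state, without advancing time (a new reading comes with each control period).
- vision.grab_frame(name): name is "side" or "top" or "wrist"; returns a dict with "pixels" (420x560x3 uint8, red, green, blue), "intrinsics" (3x3 intrinsics, pixels), "R" (3x3) and "t" (3): a world point X has camera coordinates R X + t; the wrist camera has in their place "hand_eye" (4x4, takes a point from camera to tool coordinates, whose origin is the TCP and whose axes are the flange's). Camera axes: x right, y down, z forward; pixel columns grow to the right and rows downward; lengths in m; the calibration is good to about 2 mm. A picture is of the moment at which its call begins: read the wrist's pose just before it. There is no depth.
- bot.sign_off(): hands the job in, once; it reports no verdict.
Trained networks look in a picture, given as the dict that the camera call returned (one of the last four; its "shot" number tells which), for a name from the list of things; names that differ only in an ending like _2 or _b are one class to them, and where a whole thing is asked for, a point or a joint stands for the part that bears it (a point fixed in the world has none). Each returns a list of dicts, best first, with "conf" (0 to 1); they miss things now and then, are a little off and sometimes report something else, mostly with a low value. They report only what shows in the picture. A call takes as long as a camera call.
- vision.find_in(picture, thing): "box" ([left, top, right, bottom] in pixels, round what is visible of it).
- vision.outline_of(picture, thing): "mask" (420x560 bool, what is visible of it) and "box" ([left, top, right, bottom] in pixels, round what is visible of it).
The state is a dict: "time_s": time; "joint_pos": joint angles; "dq": joint speeds; "joint_efforts": joint torques, N m; "tool_pos": TCP position; "tcp_rot": TCP orientation; "contact_force": force on the tool from outside, world axes, zero at the start; "torque": the same for the moment, N m; "gripper_width": opening from 0.0 (shut) to 1.0 (fully open).
Only numpy, scipy, OpenCV 4.12 (cv2) and the standard library are available. Lean on these libraries where they do the work, as an engineer would, in place of code of your own. Each camera call takes 0.05 s, during which the arm holds its last target. There are 200 camera calls.

## Working session

There is one attempt and no reset: what is moved stays moved. The work goes in short steps, Python scripts to look and compute and a tool call to move; the robot and the scene stay as the last step left them, time stands still between calls to the robot, and variables do not carry over. Pictures are saved under pics/ and viewed, about 8 in all and at most 12, crops included, and the job is handed in when it is done.

Besides the shell and the picture viewer there is one more tool, called after "Emit:" in YAML: its name, and indented under it one key for each argument. step_arm: Moves the arm, as the interface text tells. Shifts and turns lie within -1 to 1; 1 stands for 0.1 m of shift or 60 degrees of turn. Its arguments: {"type":"object","properties":{"plan":{"type":"array"},"newtons":{"type":"number"}},"required":["plan"]}

```bash
mkdir -p pics
cat > h.py <<'E'
from rig import bot, vision
import numpy as np, cv2
def ray(p,u,v):
    K=np.array(p["intrinsics"]);R=np.array(p["R"]);t=np.array(p["t"])
    return -R.T@t, R.T@np.linalg.solve(K,[u,v,1.])
def atz(p,u,v,z):
    o,d=ray(p,u,v); return o+d*(z-o[2])/d[2]
def proj(p,X):
    c=np.array(p["R"])@np.array(X)+np.array(p["t"]); q=np.array(p["intrinsics"])@c; return q[:2]/q[2]
E
python3 - <<'E'
from h import *
for n in("top","side"):
    p=vision.grab_frame(n); cv2.imwrite(f"pics/{n}0.png",p["pixels"][:,:,::-1])
    print(n,"cam",ray(p,280,210)[0].round(3))
    for th in("handle","wheel","cork","beaker","stopper","stand"):
        r=vision.find_in(p,th)
        for q in r[:2]:
            b=q["box"]; print(th,round(q["conf"],2),np.round(b,1),atz(p,(b[0]+b[2])/2,(b[1]+b[3])/2,{"handle":.187,"wheel":.115}.get(th,.03)).round(3))
s=bot.sense();print(s["time_s"],s["tool_pos"],s["tcp_rot"],s["gripper_width"])
E
```

```text
top cam [0.387 0.017 0.897]
handle 0.65 [327.4 242.3 341.1 252.2] [ 0.483 -0.069  0.187]
handle 0.23 [373.2 280.4 415.1 313.9] [ 0.403 -0.16   0.187]
wheel 0.63 [252.6 203.7 344.2 287.1] [ 0.496 -0.015  0.115]
wheel 0.44 [ 96.1 120.6 357.2 325.2] [0.538 0.113 0.115]
cork 0.84 [222.3 180.1 242.6 200. ] [0.622 0.113 0.03 ]
beaker 0.59 [373.  280.8 415.4 314.6] [ 0.406 -0.199  0.03 ]
stopper 0.79 [390.7 229.4 416.5 252.9] [ 0.514 -0.225  0.03 ]
stand 0.67 [ 99.8 119.  356.4 324. ] [0.558 0.121 0.03 ]
side cam [0.477 0.792 1.002]
handle 0.44 [327.1 150.2 337.6 176.1] [ 0.487 -0.047  0.187]
wheel 0.93 [289.6 152.2 358.6 227. ] [ 0.5   -0.034  0.115]
wheel 0.38 [311.9 143.9 329.8 169.7] [ 0.516 -0.139  0.115]
cork 0.71 [256.5 243.3 272.  254.4] [0.621 0.086 0.03 ]
beaker 0.96 [351.2 147.2 377.3 184.4] [ 0.407 -0.209  0.03 ]
stopper 0.66 [311.  144.8 328.  174.1] [ 0.523 -0.218  0.03 ]
stand 0.68 [202.3 154.1 379.7 386.6] [0.554 0.136 0.03 ]
0.7 [0.1714457  0.57493936 0.24829191] [[-9.58297311e-01  2.85773099e-01 -1.56439695e-05]
 [ 2.85773100e-01  9.58297307e-01 -7.89086643e-05]
 [-7.55839970e-06 -8.00885865e-05 -9.99999997e-01]] 1.0023022940607726
```

Run:
```python
import cv2
a=cv2.imread("pics/top0.png")[100:340,90:440]; b=cv2.imread("pics/side0.png")[120:400,190:400]
cv2.imwrite("pics/c1.png",cv2.resize(a,None,fx=2.2,fy=2.2,interpolation=2)); cv2.imwrite("pics/c2.png",cv2.resize(b,None,fx=2.1,fy=2.1,interpolation=2))
```

```text
(no output)
```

View pics/c1.png

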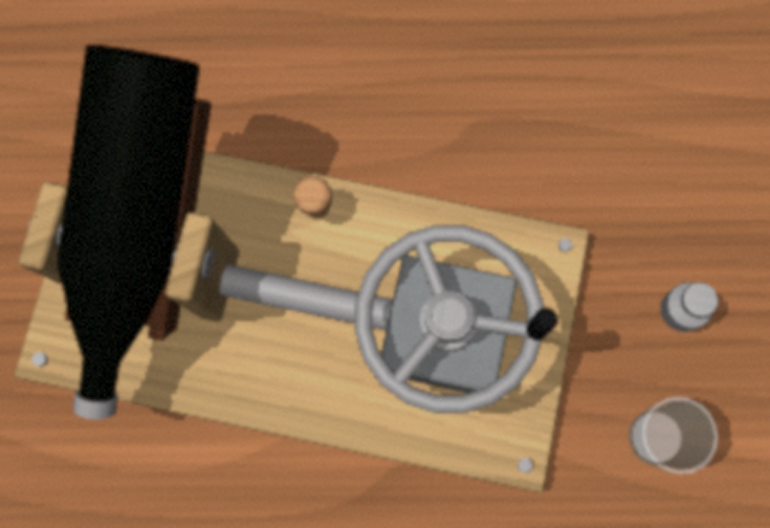

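View pics/c2.png

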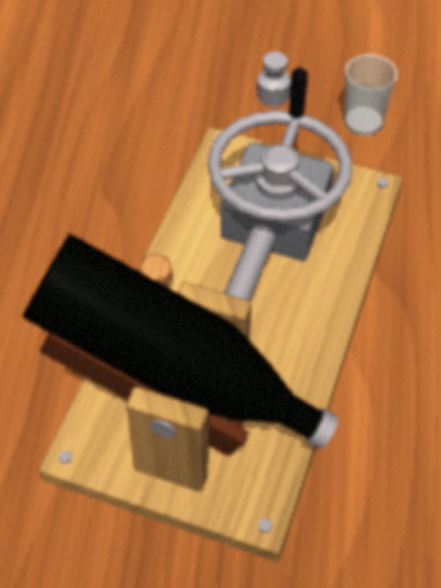

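The top view shows the wheel hub at about (294,244) px and the handle at about (335,248), on the side away from the bottle. The side view agrees, with the handle at (332,163). I'll push with closed fingers, and measure the axis and handle angle first.

```bash
cat >> h.py <<'E'
from scipy.optimize import least_squares
def cyl(c,r,z0,z1):
    a=np.linspace(0,2*np.pi,60); return [(c[0]+r*np.cos(t),c[1]+r*np.sin(t),z) for z in(z0,z1) for t in a]
def box(p,P):
    q=np.array([proj(p,X) for X in P]); return np.r_[q.min(0),q.max(0)]
E
python3 - <<'E'
from h import *
T=vision.grab_frame("top");S=vision.grab_frame("side")
np.save("top_ref.npy",T["pixels"]);np.save("side_ref.npy",S["pixels"])
rt=np.array([251.8,202.3,336.8,287.3]);rs=np.array([289.5,173.3,357.6,225.2])
def rim(p,c):
    a=np.linspace(0,2*np.pi,40);b=np.linspace(0,2*np.pi,16)
    return box(p,[(c[0]+(.07+.007*np.cos(v))*np.cos(u),c[1]+(.07+.007*np.cos(v))*np.sin(u),.115+.007*np.sin(v)) for u in a for v in b])
f=lambda c,w:np.r_[w[0]*(rim(T,c)-rt),w[1]*(rim(S,c)-rs)]
for w in((1,0),(0,1),(1,1)):
    r=least_squares(f,[.497,-.03],args=(w,)); print("axis",w,r.x.round(4),r.fun.round(1))
ax=r.x
obs={}
for n,p in(("T",T),("S",S)):
    o=vision.outline_of(p,"handle"); 
    if o:
        ys,xs=np.nonzero(o[0]["mask"]); obs[n]=np.array([xs.min(),ys.min(),xs.max()+1,ys.max()+1]); print(n,o[0]["conf"],obs[n],o[0]["box"])
P={"T":T,"S":S}
for th in range(-130,-60,5):
    c=ax+.07*np.array([np.cos(np.radians(th)),np.sin(np.radians(th))])
    print(th,c.round(3),*[ (box(P[n],cyl(c,.009,.125,.187))-obs[n]).round(1) for n in obs])
E
```

```text
axis (1, 0) [ 0.4991 -0.0075] [-0.9 -0.6  0.9  0.5 -0.  -0.   0.   0. ]
axis (0, 1) [ 0.4993 -0.0072] [-0.  -0.   0.   0.  -0.6 -0.6  0.6  0.5]
axis (1, 1) [ 0.4992 -0.0074] [-0.9 -0.7  0.8  0.5 -0.5 -0.7  0.6  0.4]
T 0.69 [329 240 344 255] [328.6, 240.3, 343.7, 255.3]
S 0.44 [328 153 337 177] [327.8, 152.9, 337.2, 176.6]
-130 [ 0.454 -0.061] [-8.3 19.4 -8.7 18.7] [13.5  4.  14.9  5.5]
-125 [ 0.459 -0.065] [-6.3 16.3 -6.5 15.9] [11.5  2.7 12.8  4.1]
-120 [ 0.464 -0.068] [-4.5 13.1 -4.5 12.9] [ 9.3  1.5 10.5  2.9]
-115 [ 0.47  -0.071] [-3.   9.7 -2.9  9.7] [7.  0.4 8.1 1.8]
-110 [ 0.475 -0.073] [-1.7  6.2 -1.6  6.4] [ 4.6 -0.6  5.6  0.8]
-105 [ 0.481 -0.075] [-0.8  2.6 -0.6  3.1] [ 2.1 -1.4  3.   0. ]
-100 [ 0.487 -0.076] [-0.2 -1.1  0.  -0.4] [-0.4 -2.   0.3 -0.6]
-95 [ 0.493 -0.077] [ 0.2 -4.8  0.4 -3.8] [-3.  -2.5 -2.4 -1.1]
-90 [ 0.499 -0.077] [ 0.2 -8.5  0.4 -7.3] [-5.7 -2.8 -5.2 -1.4]
-85 [ 0.505 -0.077] [ -0.1 -12.2   0.  -10.8] [-8.3 -2.9 -7.9 -1.6]
-80 [ 0.511 -0.076] [ -0.7 -15.9  -0.6 -14.2] [-11.   -2.9 -10.7  -1.6]
-75 [ 0.517 -0.075] [ -1.5 -19.5  -1.6 -17.6] [-13.6  -2.7 -13.4  -1.4]
-70 [ 0.523 -0.073] [ -2.7 -22.9  -2.9 -20.8] [-16.2  -2.4 -16.1  -1. ]
-65 [ 0.529 -0.071] [ -4.1 -26.3  -4.5 -24. ] [-18.8  -1.9 -18.8  -0.5]
```

Emit:
step_arm:
  plan:
    - {"dx": 0,"dy": 0,"dz": 0.4,"claw": 0}
    - {"dx": 0,"dy": 0,"dz": 0.8,"claw": 0}
    - {"dx": 0.0,"dy": 0,"dz": 1.0,"claw": 0}
    - {"dx": 0.0,"dy": 0,"dz": 1.0,"claw": 0}
    - {"dx": 0.0,"dy": 0,"dz": 1.0,"claw": 0}

```text
invalid input at $.plan[0]: expected keys rx, ry, rz, dx, dy, dz, claw
```

Emit:
step_arm:
  plan:
    - {"rx": 0,"ry": 0,"rz": 0,"dx": 0,"dy": 0,"dz": 0.4,"claw": 0}
    - {"rx": 0,"ry": 0,"rz": 0,"dx": 0,"dy": 0,"dz": 0.8,"claw": 0}
    - {"rx": 0,"ry": 0,"rz": 0,"dx": 0,"dy": 0,"dz": 1.0,"claw": 0}

```text
time_s: 1.15
tool_pos: [0.172, 0.5763, 0.3527]
tcp_rot: [[-0.958, 0.286, 0.002], [0.286, 0.958, 0.005], [-0.001, 0.005, -1.0]]
contact_force: [-0.1, 0.6, 0.3]
gripper_width: 0.596
```

Emit:
step_arm:
  plan:
    - {"rx": 0,"ry": 0,"rz": 0,"dx": 0.17,"dy": -0.3,"dz": 0.2,"claw": 0}
    - {"rx": 0,"ry": 0,"rz": 0,"dx": 0.34,"dy": -0.6,"dz": 0.4,"claw": 0}
    - {"rx": 0,"ry": 0,"rz": 0,"dx": 0.52,"dy": -0.92,"dz": 0.6,"claw": 0}

```text
time_s: 1.4
tool_pos: [0.2235, 0.4824, 0.4091]
tcp_rot: [[-0.959, 0.284, 0.0], [0.284, 0.959, 0.0], [-0.0, 0.0, -1.0]]
contact_force: [1.5, 0.6, 0.2]
gripper_width: 0.139
```

Emit:
step_arm:
  plan:
    - {"rx": 0,"ry": 0,"rz": 0,"dx": 0.17,"dy": -0.3,"dz": 0,"claw": 0}
    - {"rx": 0,"ry": 0,"rz": 0,"dx": 0.34,"dy": -0.6,"dz": 0,"claw": 0}
    - {"rx": 0,"ry": 0,"rz": 0,"dx": 0.52,"dy": -0.92,"dz": 0,"claw": 0}

```text
time_s: 1.65
tool_pos: [0.2758, 0.3899, 0.4089]
tcp_rot: [[-0.959, 0.285, 0.001], [0.285, 0.959, 0.001], [-0.001, 0.001, -1.0]]
contact_force: [0.1, 0.2, -0.0]
gripper_width: -0.003
```

Emit:
step_arm:
  plan:
    - {"rx": 0,"ry": 0,"rz": 0,"dx": 0.17,"dy": -0.3,"dz": 0,"claw": 0}
    - {"rx": 0,"ry": 0,"rz": 0,"dx": 0.34,"dy": -0.6,"dz": 0,"claw": 0}
    - {"rx": 0,"ry": 0,"rz": 0,"dx": 0.52,"dy": -0.92,"dz": 0,"claw": 0}

```text
time_s: 1.9
tool_pos: [0.3277, 0.2977, 0.4084]
tcp_rot: [[-0.958, 0.285, 0.0], [0.285, 0.958, 0.0], [-0.0, 0.001, -1.0]]
contact_force: [-0.3, 0.5, -1.2]
gripper_width: 0.001
```

Emit:
step_arm:
  plan:
    - {"rx": 0,"ry": 0,"rz": 0,"dx": 0.17,"dy": -0.3,"dz": 0,"claw": 0}
    - {"rx": 0,"ry": 0,"rz": 0,"dx": 0.34,"dy": -0.6,"dz": 0,"claw": 0}
    - {"rx": 0,"ry": 0,"rz": 0,"dx": 0.52,"dy": -0.92,"dz": 0,"claw": 0}

```text
time_s: 2.15
tool_pos: [0.3797, 0.2056, 0.4085]
tcp_rot: [[-0.958, 0.285, 0.001], [0.285, 0.958, 0.0], [-0.0, 0.001, -1.0]]
contact_force: [0.4, 0.9, 0.7]
gripper_width: -0.001
```

Emit:
step_arm:
  plan:
    - {"rx": 0,"ry": 0,"rz": 0,"dx": 0.17,"dy": -0.3,"dz": 0,"claw": 0}
    - {"rx": 0,"ry": 0,"rz": 0,"dx": 0.34,"dy": -0.6,"dz": 0,"claw": 0}
    - {"rx": 0,"ry": 0,"rz": 0,"dx": 0.52,"dy": -0.92,"dz": 0,"claw": 0}

```text
time_s: 2.4
tool_pos: [0.4317, 0.1136, 0.4085]
tcp_rot: [[-0.958, 0.286, 0.001], [0.286, 0.958, 0.0], [-0.001, 0.0, -1.0]]
contact_force: [0.2, -0.0, 0.0]
gripper_width: 0.001
```

Emit:
step_arm:
  plan:
    - {"rx": 0,"ry": 0,"rz": 0,"dx": 0.17,"dy": -0.3,"dz": 0,"claw": 0}
    - {"rx": 0,"ry": 0,"rz": 0,"dx": 0.34,"dy": -0.6,"dz": 0,"claw": 0}
    - {"rx": 0,"ry": 0,"rz": 0,"dx": 0.52,"dy": -0.92,"dz": 0,"claw": 0}

```text
time_s: 2.65
tool_pos: [0.4837, 0.0215, 0.4084]
tcp_rot: [[-0.958, 0.286, 0.0], [0.286, 0.958, 0.0], [-0.0, 0.0, -1.0]]
contact_force: [-0.2, 0.6, 0.9]
gripper_width: 0.0
```

Emit:
step_arm:
  plan:
    - {"rx": 0,"ry": 0,"rz": 0,"dx": 0.17,"dy": -0.3,"dz": 0,"claw": 0}
    - {"rx": 0,"ry": 0,"rz": 0,"dx": 0.34,"dy": -0.6,"dz": 0,"claw": 0}
    - {"rx": 0,"ry": 0,"rz": 0,"dx": 0.5,"dy": -0.92,"dz": 0,"claw": 0}
    - {"rx": 0,"ry": 0,"rz": 0,"dx": 0.5,"dy": -0.92,"dz": 0,"claw": 0}
    - {"rx": 0,"ry": 0,"rz": 0,"dx": 0.5,"dy": -0.92,"dz": 0,"claw": 0}

```text
time_s: 3.07
tool_pos: [0.5339, -0.0705, 0.4076]
tcp_rot: [[-0.957, 0.289, -0.001], [0.289, 0.957, 0.0], [0.001, -0.0, -1.0]]
contact_force: [-0.6, 1.0, 0.6]
gripper_width: -0.002
```

Emit:
step_arm:
  plan:
    - {"rx": 0,"ry": 0,"rz": 0,"dx": 0,"dy": 0,"dz": -0.3,"claw": 0}
    - {"rx": 0,"ry": 0,"rz": 0,"dx": 0,"dy": 0,"dz": -0.65,"claw": 0}
    - {"rx": 0,"ry": 0,"rz": 0,"dx": 0,"dy": 0,"dz": -1.0,"claw": 0}

```text
time_s: 3.32
tool_pos: [0.5333, -0.0678, 0.3082]
tcp_rot: [[-0.959, 0.285, 0.003], [0.285, 0.959, -0.0], [-0.003, 0.001, -1.0]]
contact_force: [0.6, -0.1, -0.1]
gripper_width: 0.003
```

Emit:
step_arm:
  plan:
    - {"rx": 0,"ry": 0,"rz": 0,"dx": 0,"dy": 0,"dz": -0.3,"claw": 0}
    - {"rx": 0,"ry": 0,"rz": 0,"dx": 0,"dy": 0,"dz": -0.6,"claw": 0}
    - {"rx": 0,"ry": 0,"rz": 0,"dx": 0,"dy": 0,"dz": -0.8,"claw": 0}
    - {"rx": 0,"ry": 0,"rz": 0,"dx": 0,"dy": 0,"dz": -1.0,"claw": 0}

```text
time_s: 3.65
tool_pos: [0.5321, -0.0672, 0.2069]
tcp_rot: [[-0.959, 0.285, -0.001], [0.285, 0.959, 0.001], [0.002, 0.0, -1.0]]
contact_force: [0.6, -0.5, 0.6]
gripper_width: -0.0
```

Emit:
step_arm:
  plan:
    - {"rx": 0,"ry": 0,"rz": 0,"dx": 0,"dy": 0,"dz": -0.15,"claw": 0}
    - {"rx": 0,"ry": 0,"rz": 0,"dx": 0,"dy": 0,"dz": -0.3,"claw": 0}
    - {"rx": 0,"ry": 0,"rz": 0,"dx": 0,"dy": 0,"dz": -0.45,"claw": 0}
    - {"rx": 0,"ry": 0,"rz": 0,"dx": 0,"dy": 0,"dz": -0.52,"claw": 0}
    - {"rx": 0,"ry": 0,"rz": 0,"dx": 0,"dy": 0,"dz": -0.52,"claw": 0}
    - {"rx": 0,"ry": 0,"rz": 0,"dx": 0,"dy": 0,"dz": -0.52,"claw": 0}

```text
time_s: 4.15
tool_pos: [0.5332, -0.0682, 0.1565]
tcp_rot: [[-0.959, 0.285, -0.0], [0.285, 0.959, 0.0], [0.0, 0.0, -1.0]]
contact_force: [0.4, 0.9, 0.1]
gripper_width: -0.004
```

Run:
```python
from h import *
s=bot.sense();print(s["time_s"],s["tool_pos"],s["joint_pos"])
a=vision.grab_frame("top")["pixels"][160:320,200:440];b=vision.grab_frame("side")["pixels"][90:250,240:480]
cv2.imwrite("pics/c3.png",cv2.resize(np.hstack([a,b])[:,:,::-1],None,fx=1.66,fy=1.66))
# circle points, units of 0.1 m, relative to th0 of each block
ax=np.array([.4992,-.0074])
P=lambda t:ax+.07*np.array([np.cos(np.radians(t)),np.sin(np.radians(t))])
for t0 in range(-60,-420,-72):
    print(t0,[tuple((10*(P(t0-6*k)-P(t0))).round(2)) for k in range(1,13)])
```

```text
4.15 [ 0.53316914 -0.06824084  0.15654133] [-1.46594567e+01  2.14137650e+01  1.00261803e+02  2.18498604e-03
  5.83440242e+01 -8.80981502e+01]
-60 [(np.float64(-0.07), np.float64(-0.03)), (np.float64(-0.13), np.float64(-0.06)), (np.float64(-0.2), np.float64(-0.08)), (np.float64(-0.28), np.float64(-0.09)), (np.float64(-0.35), np.float64(-0.09)), (np.float64(-0.42), np.float64(-0.09)), (np.float64(-0.5), np.float64(-0.08)), (np.float64(-0.57), np.float64(-0.06)), (np.float64(-0.63), np.float64(-0.03)), (np.float64(-0.7), np.float64(0.0)), (np.float64(-0.76), np.float64(0.04)), (np.float64(-0.82), np.float64(0.09))]
-132 [(np.float64(-0.05), np.float64(0.05)), (np.float64(-0.1), np.float64(0.11)), (np.float64(-0.14), np.float64(0.17)), (np.float64(-0.17), np.float64(0.24)), (np.float64(-0.2), np.float64(0.3)), (np.float64(-0.22), np.float64(0.37)), (np.float64(-0.23), np.float64(0.45)), (np.float64(-0.23), np.float64(0.52)), (np.float64(-0.23), np.float64(0.59)), (np.float64(-0.22), np.float64(0.67)), (np.float64(-0.2), np.float64(0.74)), (np.float64(-0.17), np.float64(0.8))]
-204 [(np.f
[... 702 characters left out ...]
.45), np.float64(-0.23)), (np.float64(0.49), np.float64(-0.28)), (np.float64(0.53), np.float64(-0.35)), (np.float64(0.57), np.float64(-0.41)), (np.float64(0.59), np.float64(-0.48)), (np.float64(0.61), np.float64(-0.55))]
-348 [(np.float64(0.01), np.float64(-0.07)), (np.float64(0.02), np.float64(-0.15)), (np.float64(0.01), np.float64(-0.22)), (np.float64(0.0), np.float64(-0.29)), (np.float64(-0.02), np.float64(-0.36)), (np.float64(-0.05), np.float64(-0.43)), (np.float64(-0.08), np.float64(-0.5)), (np.float64(-0.12), np.float64(-0.56)), (np.float64(-0.16), np.float64(-0.61)), (np.float64(-0.22), np.float64(-0.67)), (np.float64(-0.27), np.float64(-0.71)), (np.float64(-0.33), np.float64(-0.75))]
```

View pics/c3.png

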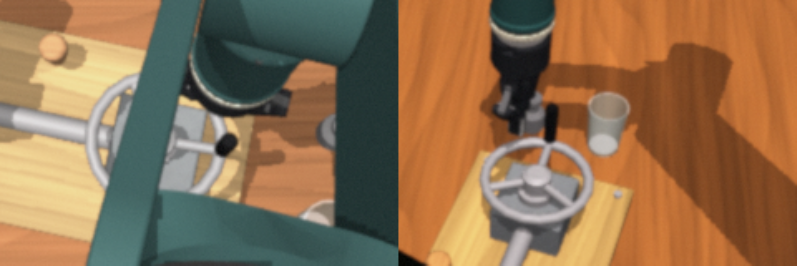

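The closed fingers are behind the handle, on the far side in x, and clear of it. I'll start pushing and check after 144°.

Emit:
step_arm:
  plan:
    - {"rx": 0,"ry": 0,"rz": 0,"dx": -0.07,"dy": -0.03,"dz": 0,"claw": 0}
    - {"rx": 0,"ry": 0,"rz": 0,"dx": -0.13,"dy": -0.06,"dz": 0,"claw": 0}
    - {"rx": 0,"ry": 0,"rz": 0,"dx": -0.2,"dy": -0.08,"dz": 0,"claw": 0}
    - {"rx": 0,"ry": 0,"rz": 0,"dx": -0.28,"dy": -0.09,"dz": 0,"claw": 0}
    - {"rx": 0,"ry": 0,"rz": 0,"dx": -0.35,"dy": -0.09,"dz": 0,"claw": 0}
    - {"rx": 0,"ry": 0,"rz": 0,"dx": -0.42,"dy": -0.09,"dz": 0,"claw": 0}
    - {"rx": 0,"ry": 0,"rz": 0,"dx": -0.5,"dy": -0.08,"dz": 0,"claw": 0}
    - {"rx": 0,"ry": 0,"rz": 0,"dx": -0.57,"dy": -0.06,"dz": 0,"claw": 0}
    - {"rx": 0,"ry": 0,"rz": 0,"dx": -0.63,"dy": -0.03,"dz": 0,"claw": 0}
    - {"rx": 0,"ry": 0,"rz": 0,"dx": -0.7,"dy": 0.0,"dz": 0,"claw": 0}
    - {"rx": 0,"ry": 0,"rz": 0,"dx": -0.76,"dy": 0.04,"dz": 0,"claw": 0}
    - {"rx": 0,"ry": 0,"rz": 0,"dx": -0.82,"dy": 0.09,"dz": 0,"claw": 0}

```text
time_s: 5.25
tool_pos: [0.4515, -0.0598, 0.1564]
tcp_rot: [[-0.958, 0.286, 0.002], [0.286, 0.958, -0.0], [-0.002, 0.0, -1.0]]
contact_force: [5.6, 0.4, 0.5]
gripper_width: -0.003
```

Emit:
step_arm:
  plan:
    - {"rx": 0,"ry": 0,"rz": 0,"dx": -0.05,"dy": 0.05,"dz": 0,"claw": 0}
    - {"rx": 0,"ry": 0,"rz": 0,"dx": -0.1,"dy": 0.11,"dz": 0,"claw": 0}
    - {"rx": 0,"ry": 0,"rz": 0,"dx": -0.14,"dy": 0.17,"dz": 0,"claw": 0}
    - {"rx": 0,"ry": 0,"rz": 0,"dx": -0.17,"dy": 0.24,"dz": 0,"claw": 0}
    - {"rx": 0,"ry": 0,"rz": 0,"dx": -0.2,"dy": 0.3,"dz": 0,"claw": 0}
    - {"rx": 0,"ry": 0,"rz": 0,"dx": -0.22,"dy": 0.37,"dz": 0,"claw": 0}
    - {"rx": 0,"ry": 0,"rz": 0,"dx": -0.23,"dy": 0.45,"dz": 0,"claw": 0}
    - {"rx": 0,"ry": 0,"rz": 0,"dx": -0.23,"dy": 0.52,"dz": 0,"claw": 0}
    - {"rx": 0,"ry": 0,"rz": 0,"dx": -0.23,"dy": 0.59,"dz": 0,"claw": 0}
    - {"rx": 0,"ry": 0,"rz": 0,"dx": -0.22,"dy": 0.67,"dz": 0,"claw": 0}
    - {"rx": 0,"ry": 0,"rz": 0,"dx": -0.2,"dy": 0.74,"dz": 0,"claw": 0}
    - {"rx": 0,"ry": 0,"rz": 0,"dx": -0.17,"dy": 0.8,"dz": 0,"claw": 0}

```text
time_s: 6.25
tool_pos: [0.4422, 0.0177, 0.16]
tcp_rot: [[-0.958, 0.285, 0.016], [0.285, 0.959, -0.006], [-0.017, -0.001, -1.0]]
contact_force: [10.8, -14.2, 18.1]
gripper_width: -0.002
```

Run:
```python
from h import *
s=bot.sense();print(s["time_s"],s["tool_pos"],s["contact_force"])
a=vision.grab_frame("top")["pixels"][160:320,200:440];b=vision.grab_frame("side")["pixels"][90:250,240:480]
cv2.imwrite("pics/c4.png",cv2.resize(np.hstack([a,b])[:,:,::-1],None,fx=1.66,fy=1.66))
```

```text
6.25 [0.44222432 0.01772816 0.15997555] [ 10.82994401 -14.23340888  18.10952915]
```

View pics/c4.png

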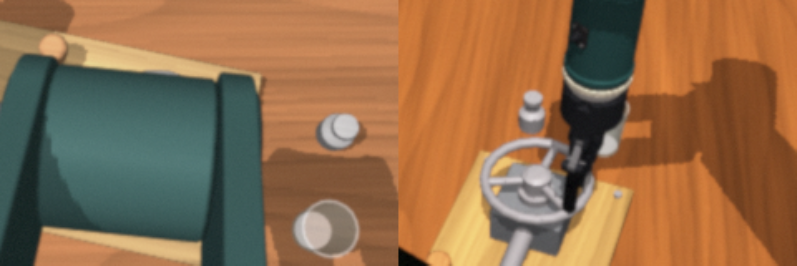

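Contact force is higher than expected: +18 N in z, with the tool 8 mm off its path. I'll look closer before pushing on.

Run:
```python
from h import *
S=vision.grab_frame("side");W=vision.grab_frame("wrist")
a=S["pixels"][130:240,270:390]
a=cv2.resize(a,(480,440),interpolation=cv2.INTER_CUBIC); b=cv2.resize(W["pixels"],(320,240))
c=np.zeros((440,800,3),np.uint8);c[:,:480]=a;c[:240,480:]=b
cv2.imwrite("pics/c5.png",c[:,:,::-1])
for z in(.139,.156,.21): print(proj(S,[.4422,.0177,z]), (proj(S,[.4422,.0177,z])-[270,130])*4)
for o in vision.outline_of(S,"handle")[:2]: print(o["conf"],o["box"])
s=bot.sense();print(s["time_s"],s["tool_pos"],s["contact_force"],s["joint_pos"])
```

```text
[349.51273391 201.77400966] [318.05093565 287.09603864]
[350.20559612 196.48256833] [320.82238449 265.93027331]
[352.51496791 178.8457205 ] [330.05987166 195.382882  ]
0.75 [339.6, 195.9, 349.8, 218.3]
0.27 [338.8, 193.8, 346.5, 218.3]
6.5 [0.44200378 0.01842617 0.15983059] [10.82676121 -7.93487598 18.42952498] [ -6.4856854   13.75735405 112.03152687  -0.13364523  53.30013346
 -79.81225662]
```

View pics/c5.png

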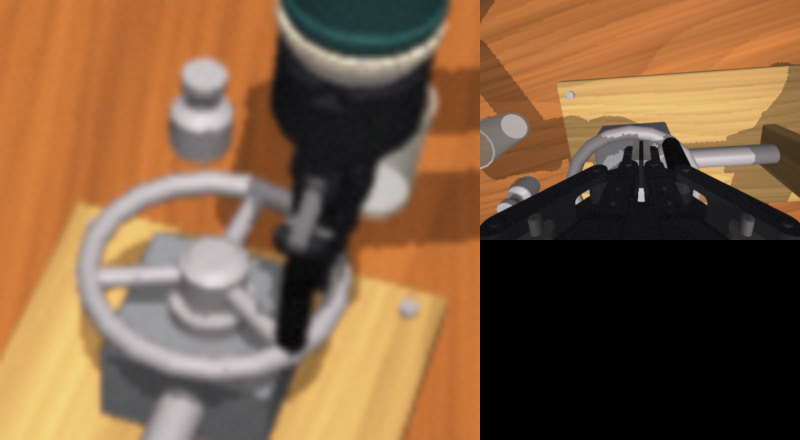

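The handle is still seated. Its top has probably caught under the flared finger links on the jaw side. I'll back off, raise the tool so that only the fingertips reach the grip, and continue higher up.

Emit:
step_arm:
  plan:
    - {"rx": 0,"ry": 0,"rz": 0,"dx": 0.03,"dy": -0.05,"dz": 0,"claw": 0}
    - {"rx": 0,"ry": 0,"rz": 0,"dx": 0.03,"dy": -0.12,"dz": 0,"claw": 0}
    - {"rx": 0,"ry": 0,"rz": 0,"dx": 0.0,"dy": -0.2,"dz": 0,"claw": 0}
    - {"rx": 0,"ry": 0,"rz": 0,"dx": 0.0,"dy": -0.25,"dz": 0,"claw": 0}
    - {"rx": 0,"ry": 0,"rz": 0,"dx": 0.0,"dy": -0.25,"dz": 0,"claw": 0}

```text
time_s: 6.92
tool_pos: [0.4324, -0.0055, 0.1555]
tcp_rot: [[-0.958, 0.286, -0.003], [0.286, 0.958, 0.0], [0.003, -0.001, -1.0]]
contact_force: [0.1, -0.8, -0.1]
gripper_width: 0.001
```

Run:
```python
from h import *
S=vision.grab_frame("side")
s=bot.sense();print(s["time_s"],s["tool_pos"],s["contact_force"])
o=vision.outline_of(S,"handle")
for q in o[:2]: print(q["conf"],q["box"])
ax=np.array([.4992,-.0074]);b=np.array(o[0]["box"])
for th in range(90,170,6):
    c=ax+.07*np.array([np.cos(np.radians(th)),np.sin(np.radians(th))]); print(th,c.round(3),(box(S,cyl(c,.009,.125,.187))-b).round(1))
a=cv2.resize(S["pixels"][130:240,270:390],(480,440),interpolation=cv2.INTER_CUBIC);cv2.imwrite("pics/c6.png",a[:,:,::-1])
```

```text
6.9667 [ 0.43281488 -0.00511873  0.15554379] [-0.76000872 -0.7902471  -0.77771669]
0.51 [340.4, 190.8, 348.7, 215.0]
90 [0.499 0.063] [-23.6   5.9 -21.9   7.6]
96 [0.492 0.062] [-20.2   6.1 -18.3   7.8]
102 [0.485 0.061] [-16.7   6.  -14.7   7.7]
108 [0.478 0.059] [-13.3   5.6 -11.1   7.3]
114 [0.471 0.057] [-10.    5.   -7.7   6.7]
120 [0.464 0.053] [-6.9  4.1 -4.4  5.8]
126 [0.458 0.049] [-3.9  2.9 -1.3  4.6]
132 [0.452 0.045] [-1.1  1.5  1.6  3.2]
138 [0.447 0.039] [ 1.5 -0.1  4.3  1.6]
144 [0.443 0.034] [ 3.8 -1.9  6.6 -0.2]
150 [0.439 0.028] [ 5.8 -3.8  8.7 -2.2]
156 [0.435 0.021] [ 7.5 -6.  10.4 -4.3]
162 [0.433 0.014] [ 8.9 -8.2 11.8 -6.6]
168 [0.431 0.007] [  9.9 -10.5  12.9  -9. ]
```

View pics/c6.png

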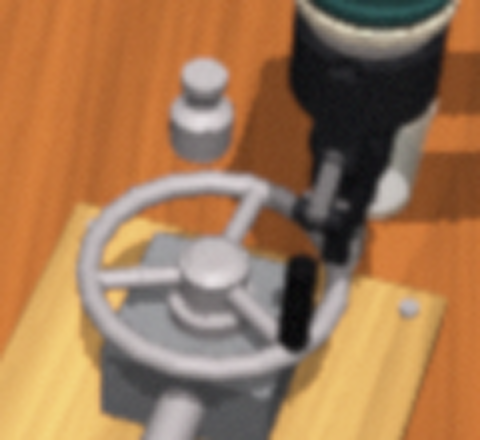

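Emit:
step_arm:
  plan:
    - {"rx": 0,"ry": 0,"rz": 0,"dx": 0,"dy": 0,"dz": 0.14,"claw": 0}
    - {"rx": 0,"ry": 0,"rz": 0,"dx": 0,"dy": 0,"dz": 0.28,"claw": 0}
    - {"rx": 0,"ry": 0,"rz": 0,"dx": 0,"dy": 0,"dz": 0.28,"claw": 0}

```text
time_s: 7.27
tool_pos: [0.4354, -0.0049, 0.1857]
tcp_rot: [[-0.958, 0.286, 0.002], [0.286, 0.958, -0.0], [-0.002, 0.0, -1.0]]
contact_force: [0.4, 0.3, 0.5]
gripper_width: 0.002
```

Run:
```python
from h import *
s=bot.sense();print(s["tool_pos"])
ax=np.array([.4992,-.0074])
P=lambda t:ax+.07*np.array([np.cos(np.radians(t)),np.sin(np.radians(t))])
c=np.array([.4342,-.0042])
for t0 in (-183,-243,-303,-363):
    print(t0,[[float(x) for x in (10*(P(t0-5*k)-c)).round(2)] for k in range(1,13)]); c=P(t0-60)
```

```text
[ 0.43537037 -0.00489379  0.18570898]
-183 [[-0.04, 0.07], [-0.03, 0.13], [-0.02, 0.18], [0.01, 0.24], [0.03, 0.3], [0.06, 0.35], [0.1, 0.4], [0.14, 0.45], [0.18, 0.49], [0.23, 0.53], [0.28, 0.56], [0.33, 0.59]]
-243 [[0.06, 0.03], [0.11, 0.05], [0.17, 0.06], [0.23, 0.07], [0.29, 0.08], [0.35, 0.08], [0.42, 0.07], [0.48, 0.06], [0.53, 0.04], [0.59, 0.02], [0.65, -0.01], [0.7, -0.04]]
-303 [[0.05, -0.04], [0.1, -0.08], [0.14, -0.12], [0.18, -0.17], [0.21, -0.22], [0.24, -0.27], [0.27, -0.32], [0.29, -0.38], [0.3, -0.44], [0.31, -0.5], [0.32, -0.56], [0.32, -0.62]]
-363 [[-0.01, -0.06], [-0.02, -0.12], [-0.03, -0.18], [-0.05, -0.24], [-0.08, -0.29], [-0.11, -0.34], [-0.15, -0.39], [-0.19, -0.44], [-0.23, -0.48], [-0.28, -0.52], [-0.33, -0.56], [-0.38, -0.59]]
```

Emit:
step_arm:
  plan:
    - {"rx": 0,"ry": 0,"rz": 0,"dx": -0.04,"dy": 0.07,"dz": 0,"claw": 0}
    - {"rx": 0,"ry": 0,"rz": 0,"dx": -0.03,"dy": 0.13,"dz": 0,"claw": 0}
    - {"rx": 0,"ry": 0,"rz": 0,"dx": -0.02,"dy": 0.18,"dz": 0,"claw": 0}
    - {"rx": 0,"ry": 0,"rz": 0,"dx": 0.01,"dy": 0.24,"dz": 0,"claw": 0}
    - {"rx": 0,"ry": 0,"rz": 0,"dx": 0.03,"dy": 0.3,"dz": 0,"claw": 0}
    - {"rx": 0,"ry": 0,"rz": 0,"dx": 0.06,"dy": 0.35,"dz": 0,"claw": 0}
    - {"rx": 0,"ry": 0,"rz": 0,"dx": 0.1,"dy": 0.4,"dz": 0,"claw": 0}

```text
time_s: 7.85
tool_pos: [0.4445, 0.0351, 0.1839]
tcp_rot: [[-0.959, 0.285, -0.001], [0.285, 0.959, -0.001], [0.0, -0.002, -1.0]]
contact_force: [-0.1, -4.8, -0.6]
gripper_width: 0.001
```

Clean push now (4.8 N tangential, no vertical force). Continuing.

Emit:
step_arm:
  plan:
    - {"rx": 0,"ry": 0,"rz": 0,"dx": 0.04,"dy": 0.05,"dz": 0,"claw": 0}
    - {"rx": 0,"ry": 0,"rz": 0,"dx": 0.08,"dy": 0.09,"dz": 0,"claw": 0}
    - {"rx": 0,"ry": 0,"rz": 0,"dx": 0.13,"dy": 0.13,"dz": 0,"claw": 0}
    - {"rx": 0,"ry": 0,"rz": 0,"dx": 0.18,"dy": 0.16,"dz": 0,"claw": 0}
    - {"rx": 0,"ry": 0,"rz": 0,"dx": 0.23,"dy": 0.19,"dz": 0,"claw": 0}

```text
time_s: 8.27
tool_pos: [0.4675, 0.0542, 0.184]
tcp_rot: [[-0.958, 0.285, -0.001], [0.285, 0.958, -0.001], [0.001, -0.001, -1.0]]
contact_force: [-2.5, -4.0, -1.2]
gripper_width: 0.003
```

Emit:
step_arm:
  plan:
    - {"rx": 0,"ry": 0,"rz": 0,"dx": 0.06,"dy": 0.03,"dz": 0,"claw": 0}
    - {"rx": 0,"ry": 0,"rz": 0,"dx": 0.11,"dy": 0.05,"dz": 0,"claw": 0}
    - {"rx": 0,"ry": 0,"rz": 0,"dx": 0.17,"dy": 0.06,"dz": 0,"claw": 0}
    - {"rx": 0,"ry": 0,"rz": 0,"dx": 0.23,"dy": 0.07,"dz": 0,"claw": 0}
    - {"rx": 0,"ry": 0,"rz": 0,"dx": 0.29,"dy": 0.08,"dz": 0,"claw": 0}
    - {"rx": 0,"ry": 0,"rz": 0,"dx": 0.35,"dy": 0.08,"dz": 0,"claw": 0}
    - {"rx": 0,"ry": 0,"rz": 0,"dx": 0.42,"dy": 0.07,"dz": 0,"claw": 0}
    - {"rx": 0,"ry": 0,"rz": 0,"dx": 0.48,"dy": 0.06,"dz": 0,"claw": 0}
    - {"rx": 0,"ry": 0,"rz": 0,"dx": 0.53,"dy": 0.04,"dz": 0,"claw": 0}
    - {"rx": 0,"ry": 0,"rz": 0,"dx": 0.59,"dy": 0.02,"dz": 0,"claw": 0}
    - {"rx": 0,"ry": 0,"rz": 0,"dx": 0.65,"dy": -0.01,"dz": 0,"claw": 0}
    - {"rx": 0,"ry": 0,"rz": 0,"dx": 0.7,"dy": -0.04,"dz": 0,"claw": 0}

```text
time_s: 9.27
tool_pos: [0.537, 0.0495, 0.184]
tcp_rot: [[-0.958, 0.286, -0.002], [0.286, 0.958, -0.001], [0.002, -0.001, -1.0]]
contact_force: [-7.8, -2.9, 1.8]
gripper_width: -0.001
```

Emit:
step_arm:
  plan:
    - {"rx": 0,"ry": 0,"rz": 0,"dx": 0.05,"dy": -0.04,"dz": 0,"claw": 0}
    - {"rx": 0,"ry": 0,"rz": 0,"dx": 0.1,"dy": -0.08,"dz": 0,"claw": 0}
    - {"rx": 0,"ry": 0,"rz": 0,"dx": 0.14,"dy": -0.12,"dz": 0,"claw": 0}
    - {"rx": 0,"ry": 0,"rz": 0,"dx": 0.18,"dy": -0.17,"dz": 0,"claw": 0}
    - {"rx": 0,"ry": 0,"rz": 0,"dx": 0.21,"dy": -0.22,"dz": 0,"claw": 0}
    - {"rx": 0,"ry": 0,"rz": 0,"dx": 0.24,"dy": -0.27,"dz": 0,"claw": 0}
    - {"rx": 0,"ry": 0,"rz": 0,"dx": 0.27,"dy": -0.32,"dz": 0,"claw": 0}
    - {"rx": 0,"ry": 0,"rz": 0,"dx": 0.29,"dy": -0.38,"dz": 0,"claw": 0}
    - {"rx": 0,"ry": 0,"rz": 0,"dx": 0.3,"dy": -0.44,"dz": 0,"claw": 0}
    - {"rx": 0,"ry": 0,"rz": 0,"dx": 0.31,"dy": -0.5,"dz": 0,"claw": 0}
    - {"rx": 0,"ry": 0,"rz": 0,"dx": 0.32,"dy": -0.56,"dz": 0,"claw": 0}
    - {"rx": 0,"ry": 0,"rz": 0,"dx": 0.32,"dy": -0.62,"dz": 0,"claw": 0}

```text
time_s: 10.27
tool_pos: [0.5708, -0.0119, 0.1846]
tcp_rot: [[-0.958, 0.286, 0.003], [0.286, 0.958, 0.001], [-0.002, 0.002, -1.0]]
contact_force: [-1.2, 3.3, 0.3]
gripper_width: 0.001
```

```bash
cat >> h.py <<'E'
def hang(rng):
    for n in("top","side"):
        p=vision.grab_frame(n); o=vision.outline_of(p,"handle")
        if not o: print(n,"none"); continue
        b=np.array(o[0]["box"]); best=min((np.abs(box(p,cyl(np.array([.4992,-.0074])+.07*np.array([np.cos(np.radians(t)),np.sin(np.radians(t))]),.009,.125,.187))-b).sum(),t) for t in rng)
        print(n,round(o[0]["conf"],2),b,"residual, angle",best)
E
python3 - <<'E'
from h import *
s=bot.sense();print(s["time_s"],s["tool_pos"],s["contact_force"])
hang(np.arange(-120,60,1))
E
```

```text
10.2667 [ 0.57080714 -0.01194632  0.18457207] [-1.20762329  3.29136131  0.32962034]
top none
side none
```

Emit:
step_arm:
  plan:
    - {"rx": 0,"ry": 0,"rz": 0,"dx": -0.01,"dy": -0.06,"dz": 0,"claw": 0}
    - {"rx": 0,"ry": 0,"rz": 0,"dx": -0.02,"dy": -0.12,"dz": 0,"claw": 0}
    - {"rx": 0,"ry": 0,"rz": 0,"dx": -0.03,"dy": -0.18,"dz": 0,"claw": 0}
    - {"rx": 0,"ry": 0,"rz": 0,"dx": -0.05,"dy": -0.24,"dz": 0,"claw": 0}
    - {"rx": 0,"ry": 0,"rz": 0,"dx": -0.08,"dy": -0.29,"dz": 0,"claw": 0}
    - {"rx": 0,"ry": 0,"rz": 0,"dx": -0.11,"dy": -0.34,"dz": 0,"claw": 0}
    - {"rx": 0,"ry": 0,"rz": 0,"dx": -0.15,"dy": -0.39,"dz": 0,"claw": 0}
    - {"rx": 0,"ry": 0,"rz": 0,"dx": -0.19,"dy": -0.44,"dz": 0,"claw": 0}
    - {"rx": 0,"ry": 0,"rz": 0,"dx": -0.23,"dy": -0.48,"dz": 0,"claw": 0}
    - {"rx": 0,"ry": 0,"rz": 0,"dx": -0.23,"dy": -0.48,"dz": 0,"claw": 0}

```text
time_s: 11.3
tool_pos: [0.5463, -0.0615, 0.1844]
tcp_rot: [[-0.958, 0.286, 0.001], [0.286, 0.958, -0.002], [-0.001, -0.001, -1.0]]
contact_force: [0.4, -1.1, -0.4]
gripper_width: -0.003
```

Run:
```python
from h import *
s=bot.sense();print(s["time_s"],s["tool_pos"],s["contact_force"])
hang(np.arange(-120,0,1))
a=vision.grab_frame("top")["pixels"][160:320,200:440];b=vision.grab_frame("side")["pixels"][90:250,240:480]
cv2.imwrite("pics/c7.png",cv2.resize(np.hstack([a,b])[:,:,::-1],None,fx=1.66,fy=1.66))
```

```text
11.3 [ 0.54629405 -0.06148414  0.18443778] [ 0.43871579 -1.1397263  -0.44486671]
top 0.42 [326.6 219.2 339.6 233.5] residual, angle (np.float64(4.623050153321316), np.int64(-71))
side 0.75 [310.7 151.1 322.3 173.5] residual, angle (np.float64(5.430593107055785), np.int64(-72))
```

View pics/c7.png

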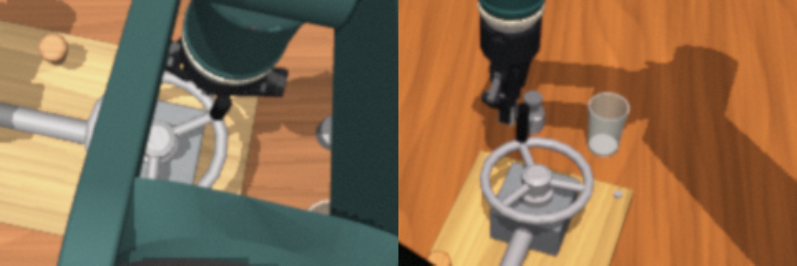

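Emit:
step_arm:
  plan:
    - {"rx": 0,"ry": 0,"rz": 0,"dx": -0.04,"dy": -0.03,"dz": 0,"claw": 0}
    - {"rx": 0,"ry": 0,"rz": 0,"dx": -0.08,"dy": -0.05,"dz": 0,"claw": 0}
    - {"rx": 0,"ry": 0,"rz": 0,"dx": -0.11,"dy": -0.075,"dz": 0,"claw": 0}
    - {"rx": 0,"ry": 0,"rz": 0,"dx": -0.15,"dy": -0.095,"dz": 0,"claw": 0}
    - {"rx": 0,"ry": 0,"rz": 0,"dx": -0.19,"dy": -0.115,"dz": 0,"claw": 0}
    - {"rx": 0,"ry": 0,"rz": 0,"dx": -0.23,"dy": -0.13,"dz": 0,"claw": 0}
    - {"rx": 0,"ry": 0,"rz": 0,"dx": -0.23,"dy": -0.13,"dz": 0,"claw": 0}
    - {"rx": 0,"ry": 0,"rz": 0,"dx": -0.23,"dy": -0.13,"dz": 0,"claw": 0}

```text
time_s: 12.27
tool_pos: [0.5226, -0.0734, 0.1842]
tcp_rot: [[-0.958, 0.286, -0.001], [0.286, 0.958, -0.001], [0.001, -0.001, -1.0]]
contact_force: [-1.2, 0.2, -1.0]
gripper_width: 0.001
```

```bash
cat >> h.py <<'E'
def dark(px,n):
    # centroid of the darkest blob in a window round the reference handle position
    u0,v0,u1,v1={"top":(318,236,352,262),"side":(322,146,342,182)}[n]
    g=px[v0:v1,u0:u1].max(2).astype(float); w=np.clip(70-g,0,None); V,U=np.mgrid[v0:v1,u0:u1]
    return np.round([(w*U).sum()/w.sum(),(w*V).sum()/w.sum(),w.sum()],2)
def refmatch():
    for n in("top","side"):
        px=vision.grab_frame(n)["pixels"]; ref=np.load(n+"_ref.npy")
        print(n,"ref",dark(ref,n),"now",dark(px,n))
E
python3 - <<'E'
from h import *
s=bot.sense();print(s["time_s"],s["tool_pos"],s["contact_force"])
hang(np.arange(-120,-70,.5)); refmatch()
E
```

```text
12.2667 [ 0.52264734 -0.07340839  0.18417917] [-1.1806412   0.23709798 -1.0096292 ]
top 0.52 [326.7 233.8 342.7 246.8] residual, angle (np.float64(7.233629410840308), np.float64(-93.0))
side 0.46 [323.7 150.  329.4 175.1] residual, angle (np.float64(4.16056611837746), np.float64(-86.0))
top ref [ 335.44  247.31 5291.  ] now [ 335.41  240.51 3730.  ]
side ref [ 331.32  163.81 6899.  ] now [ 325.66  162.81 7481.  ]
```

Emit:
step_arm:
  plan:
    - {"rx": 0,"ry": 0,"rz": 0,"dx": -0.03,"dy": -0.01,"dz": 0,"claw": 0}
    - {"rx": 0,"ry": 0,"rz": 0,"dx": -0.06,"dy": -0.02,"dz": 0,"claw": 0}
    - {"rx": 0,"ry": 0,"rz": 0,"dx": -0.06,"dy": -0.02,"dz": 0,"claw": 0}
    - {"rx": 0,"ry": 0,"rz": 0,"dx": -0.06,"dy": -0.02,"dz": 0,"claw": 0}
    - {"rx": 0,"ry": 0,"rz": 0,"dx": 0.05,"dy": 0.0,"dz": 0,"claw": 0}
    - {"rx": 0,"ry": 0,"rz": 0,"dx": 0.25,"dy": 0.05,"dz": 0,"claw": 0}
    - {"rx": 0,"ry": 0,"rz": 0,"dx": 0.4,"dy": 0.1,"dz": 0,"claw": 0}
    - {"rx": 0,"ry": 0,"rz": 0,"dx": 0.4,"dy": 0.1,"dz": 0,"claw": 0}
    - {"rx": 0,"ry": 0,"rz": 0,"dx": 0.4,"dy": 0.1,"dz": 0,"claw": 0}

```text
time_s: 13.32
tool_pos: [0.564, -0.0628, 0.1839]
tcp_rot: [[-0.959, 0.285, -0.001], [0.285, 0.959, -0.0], [0.001, -0.001, -1.0]]
contact_force: [-0.2, 0.3, -0.0]
gripper_width: -0.003
```

Run:
```python
from h import *
s=bot.sense();print(s["time_s"],s["tool_pos"],s["contact_force"])
hang(np.arange(-120,-70,.5)); refmatch()
P=lambda t:[.4992+.07*np.cos(np.radians(t)),-.0074+.07*np.sin(np.radians(t)),.156]
for n in("top","side"):
    p=vision.grab_frame(n);print(n,"px/deg",((proj(p,P(-101))-proj(p,P(-95)))/6).round(3))
```

```text
13.3167 [ 0.56397533 -0.06280507  0.18390439] [-0.16868525  0.30407517 -0.03095656]
top 0.67 [332.6 237.4 342.7 245.9] residual, angle (np.float64(12.440362645387921), np.float64(-97.5))
side 0.47 [322.3 151.6 333.5 174.7] residual, angle (np.float64(3.884370252261249), np.float64(-93.0))
top ref [ 335.44  247.31 5291.  ] now [ 336.42  241.59 3242.  ]
side ref [ 331.32  163.81 6899.  ] now [ 328.04  162.88 7161.  ]
top px/deg [-0.072  0.717]
side px/deg [0.531 0.099]
```

Emit:
step_arm:
  plan:
    - {"rx": 0,"ry": 0,"rz": 0,"dx": -0.2,"dy": -0.05,"dz": 0,"claw": 0}
    - {"rx": 0,"ry": 0,"rz": 0,"dx": -0.36,"dy": -0.09,"dz": 0,"claw": 0}
    - {"rx": 0,"ry": 0,"rz": 0,"dx": -0.42,"dy": -0.11,"dz": 0,"claw": 0}
    - {"rx": 0,"ry": 0,"rz": 0,"dx": -0.46,"dy": -0.12,"dz": 0,"claw": 0}
    - {"rx": 0,"ry": 0,"rz": 0,"dx": -0.49,"dy": -0.125,"dz": 0,"claw": 0}
    - {"rx": 0,"ry": 0,"rz": 0,"dx": -0.515,"dy": -0.13,"dz": 0,"claw": 0}
    - {"rx": 0,"ry": 0,"rz": 0,"dx": -0.515,"dy": -0.13,"dz": 0,"claw": 0}
    - {"rx": 0,"ry": 0,"rz": 0,"dx": -0.515,"dy": -0.13,"dz": 0,"claw": 0}
    - {"rx": 0,"ry": 0,"rz": 0,"dx": -0.4,"dy": -0.1,"dz": 0,"claw": 0}
    - {"rx": 0,"ry": 0,"rz": 0,"dx": -0.2,"dy": -0.05,"dz": 0.1,"claw": 0}
    - {"rx": 0,"ry": 0,"rz": 0,"dx": 0,"dy": 0,"dz": 0.4,"claw": 0}
    - {"rx": 0,"ry": 0,"rz": 0,"dx": 0.3,"dy": 0,"dz": 0.7,"claw": 0}

```text
time_s: 14.72
tool_pos: [0.5911, -0.0613, 0.2528]
tcp_rot: [[-0.958, 0.285, -0.007], [0.285, 0.958, 0.001], [0.007, -0.001, -1.0]]
contact_force: [0.8, 0.4, 0.3]
gripper_width: -0.002
```

Emit:
step_arm:
  plan:
    - {"rx": 0,"ry": 0,"rz": 0,"dx": 0.3,"dy": 0,"dz": 0,"claw": 0}
    - {"rx": 0,"ry": 0,"rz": 0,"dx": 0.6,"dy": 0,"dz": 0,"claw": 0}
    - {"rx": 0,"ry": 0,"rz": 0,"dx": 0.6,"dy": 0,"dz": 0,"claw": 0}

```text
time_s: 14.97
tool_pos: [0.659, -0.0628, 0.2539]
tcp_rot: [[-0.958, 0.285, 0.005], [0.285, 0.959, -0.001], [-0.005, 0.001, -1.0]]
contact_force: [0.2, -0.5, 1.2]
gripper_width: 0.001
```

Run:
```python
from h import *
s=bot.sense();print(s["time_s"],s["tool_pos"],s["contact_force"])
hang(np.arange(-120,-70,.5)); refmatch()
a=vision.grab_frame("top")["pixels"][160:320,200:440];b=vision.grab_frame("side")["pixels"][90:250,240:480]
cv2.imwrite("pics/c8.png",cv2.resize(np.hstack([a,b])[:,:,::-1],None,fx=1.66,fy=1.66))
```

```text
14.9667 [ 0.65902164 -0.06280101  0.25386072] [ 0.23775282 -0.53281524  1.17739797]
top none
side 0.59 [328.1 150.8 332.6 172.3] residual, angle (np.float64(8.898450034434603), np.float64(-91.5))
top ref [ 335.44  247.31 5291.  ] now [nan nan  0.]
side ref [ 331.32  163.81 6899.  ] now [ 329.83  163.4  6824.  ]h.py:25: RuntimeWarning: invalid value encountered in scalar divide
  return np.round([(w*U).sum()/w.sum(),(w*V).sum()/w.sum(),w.sum()],2)
```

View pics/c8.png

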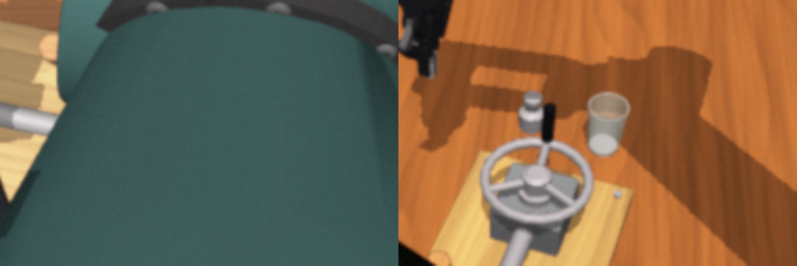

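The side view is clear, and the handle is about 2.8° short. I'll approach again and push about 3 mm further.

Emit:
step_arm:
  plan:
    - {"rx": 0,"ry": 0,"rz": 0,"dx": -0.3,"dy": 0,"dz": 0,"claw": 0}
    - {"rx": 0,"ry": 0,"rz": 0,"dx": -0.6,"dy": 0,"dz": 0,"claw": 0}
    - {"rx": 0,"ry": 0,"rz": 0,"dx": -0.9,"dy": 0,"dz": -0.2,"claw": 0}
    - {"rx": 0,"ry": 0,"rz": 0,"dx": -0.9,"dy": 0,"dz": -0.5,"claw": 0}
    - {"rx": 0,"ry": 0,"rz": 0,"dx": -0.9,"dy": 0,"dz": -0.7,"claw": 0}
    - {"rx": 0,"ry": 0,"rz": 0,"dx": -0.9,"dy": 0,"dz": -0.7,"claw": 0}
    - {"rx": 0,"ry": 0,"rz": 0,"dx": -0.9,"dy": 0,"dz": -0.7,"claw": 0}

```text
time_s: 15.95
tool_pos: [0.5618, -0.0628, 0.1834]
tcp_rot: [[-0.958, 0.286, -0.002], [0.286, 0.958, 0.0], [0.002, -0.0, -1.0]]
contact_force: [0.5, -0.7, 0.4]
gripper_width: 0.001
```

Emit:
step_arm:
  plan:
    - {"rx": 0,"ry": 0,"rz": 0,"dx": -0.2,"dy": -0.05,"dz": 0,"claw": 0}
    - {"rx": 0,"ry": 0,"rz": 0,"dx": -0.36,"dy": -0.09,"dz": 0,"claw": 0}
    - {"rx": 0,"ry": 0,"rz": 0,"dx": -0.44,"dy": -0.11,"dz": 0,"claw": 0}
    - {"rx": 0,"ry": 0,"rz": 0,"dx": -0.49,"dy": -0.12,"dz": 0,"claw": 0}
    - {"rx": 0,"ry": 0,"rz": 0,"dx": -0.52,"dy": -0.13,"dz": 0,"claw": 0}
    - {"rx": 0,"ry": 0,"rz": 0,"dx": -0.545,"dy": -0.135,"dz": 0,"claw": 0}
    - {"rx": 0,"ry": 0,"rz": 0,"dx": -0.545,"dy": -0.135,"dz": 0,"claw": 0}
    - {"rx": 0,"ry": 0,"rz": 0,"dx": -0.545,"dy": -0.135,"dz": 0,"claw": 0}
    - {"rx": 0,"ry": 0,"rz": 0,"dx": -0.4,"dy": -0.1,"dz": 0,"claw": 0}
    - {"rx": 0,"ry": 0,"rz": 0,"dx": -0.2,"dy": -0.05,"dz": 0.1,"claw": 0}
    - {"rx": 0,"ry": 0,"rz": 0,"dx": 0,"dy": 0,"dz": 0.4,"claw": 0}
    - {"rx": 0,"ry": 0,"rz": 0,"dx": 0.3,"dy": 0,"dz": 0.7,"claw": 0}

```text
time_s: 16.95
tool_pos: [0.5899, -0.0615, 0.2521]
tcp_rot: [[-0.958, 0.285, -0.008], [0.285, 0.958, 0.002], [0.008, -0.001, -1.0]]
contact_force: [1.4, -0.4, -0.4]
gripper_width: 0.002
```

Emit:
step_arm:
  plan:
    - {"rx": 0,"ry": 0,"rz": 0,"dx": 0.3,"dy": 0,"dz": 0,"claw": 0}
    - {"rx": 0,"ry": 0,"rz": 0,"dx": 0.6,"dy": 0,"dz": 0,"claw": 0}
    - {"rx": 0,"ry": 0,"rz": 0,"dx": 0.6,"dy": 0,"dz": 0,"claw": 0}

```text
time_s: 17.2
tool_pos: [0.6577, -0.0631, 0.2532]
tcp_rot: [[-0.958, 0.285, 0.004], [0.285, 0.958, -0.001], [-0.004, 0.001, -1.0]]
contact_force: [1.1, 0.4, -1.1]
gripper_width: 0.002
```

```bash
cat >> h.py <<'E'
def spoke(n="side"):
    p=vision.grab_frame(n);ref=cv2.GaussianBlur(np.load(n+"_ref.npy"),(0,0),.7).astype(np.float32);now=cv2.GaussianBlur(p["pixels"],(0,0),.7).astype(np.float32)
    R=np.array(p["R"]);t=np.array(p["t"]);K=np.array(p["intrinsics"]);a=np.array([.4992,-.0074,.115])
    H=K@np.c_[R[:,0],R[:,1],R@a+t]; V,U=np.mgrid[0:420,0:560]; q=np.linalg.inv(H)@np.c_[U.ravel(),V.ravel(),np.ones(U.size)].T
    r=np.hypot(q[0]/q[2],q[1]/q[2]).reshape(420,560); m=(r>.026)&(r<.058)
    # spoke pixels: bright rotating pattern; correlate rotated reference with the present picture
    out=[]
    for d in np.arange(-8,8.01,.25):
        c,s=np.cos(np.radians(d)),np.sin(np.radians(d)); M=H@np.array([[c,-s,0],[s,c,0],[0,0,1]])@np.linalg.inv(H)
        w=cv2.warpPerspective(ref,M,(560,420),flags=cv2.INTER_CUBIC)
        out.append((np.corrcoef(w[m].ravel(),now[m].ravel())[0,1],d))
    print(n,"best turn vs ref (deg, + = short)",max(out))
E
python3 - <<'E'
from h import *
s=bot.sense();print(s["time_s"],s["tool_pos"],s["contact_force"])
u=vision.grab_frame("side")["pixels"];print("side ref",dark(np.load("side_ref.npy"),"side"),"now",dark(u,"side"))
spoke("side")
E
```

```text
17.2 [ 0.65774122 -0.06306997  0.25318488] [ 1.07032528  0.37916203 -1.10943499]
side ref [ 331.32  163.81 6899.  ] now [ 330.99  163.52 6833.  ]
side best turn vs ref (deg, + = short) (np.float64(0.9983865372447756), np.float64(0.5))
```

It is within about 0.5° by two independent measures: the handle centroid and the spoke correlation (0.998). I'll move fully clear and check from the top camera as well.

Emit:
step_arm:
  plan:
    - {"rx": 0,"ry": 0,"rz": 0,"dx": 0,"dy": 0,"dz": 0.4,"claw": 0}
    - {"rx": 0,"ry": 0,"rz": 0,"dx": 0,"dy": -0.3,"dz": 0.7,"claw": 0}
    - {"rx": 0,"ry": 0,"rz": 0,"dx": -0.3,"dy": -0.6,"dz": 0.8,"claw": 0}
    - {"rx": 0,"ry": 0,"rz": 0,"dx": -0.5,"dy": -1.0,"dz": 0.8,"claw": 0}

```text
time_s: 17.63
tool_pos: [0.604, -0.1578, 0.3362]
tcp_rot: [[-0.959, 0.283, 0.003], [0.283, 0.959, -0.001], [-0.003, -0.0, -1.0]]
contact_force: [1.0, -0.7, -1.1]
gripper_width: 0.002
```

Emit:
step_arm:
  plan:
    - {"rx": 0,"ry": 0,"rz": 0,"dx": -0.2,"dy": -0.3,"dz": 0,"claw": 0}
    - {"rx": 0,"ry": 0,"rz": 0,"dx": -0.4,"dy": -0.6,"dz": 0,"claw": 0}
    - {"rx": 0,"ry": 0,"rz": 0,"dx": -0.7,"dy": -1.0,"dz": 0,"claw": 0}

```text
time_s: 17.88
tool_pos: [0.5374, -0.2516, 0.3325]
tcp_rot: [[-0.958, 0.285, -0.002], [0.285, 0.958, 0.001], [0.002, 0.001, -1.0]]
contact_force: [0.4, -0.7, 0.4]
gripper_width: -0.003
```

Emit:
step_arm:
  plan:
    - {"rx": 0,"ry": 0,"rz": 0,"dx": -0.2,"dy": -0.3,"dz": 0,"claw": 0}
    - {"rx": 0,"ry": 0,"rz": 0,"dx": -0.4,"dy": -0.6,"dz": 0,"claw": 0}
    - {"rx": 0,"ry": 0,"rz": 0,"dx": -0.7,"dy": -1.0,"dz": 0,"claw": 0}

```text
time_s: 18.13
tool_pos: [0.4724, -0.3446, 0.3325]
tcp_rot: [[-0.958, 0.285, -0.002], [0.285, 0.958, 0.002], [0.002, 0.001, -1.0]]
contact_force: [0.9, -0.9, -0.2]
gripper_width: 0.006
```

Emit:
step_arm:
  plan:
    - {"rx": 0,"ry": 0,"rz": 0,"dx": -0.2,"dy": -0.3,"dz": 0,"claw": 0}
    - {"rx": 0,"ry": 0,"rz": 0,"dx": -0.4,"dy": -0.6,"dz": 0,"claw": 0}
    - {"rx": 0,"ry": 0,"rz": 0,"dx": -0.5,"dy": -1.0,"dz": 0,"claw": 0}
    - {"rx": 0,"ry": 0,"rz": 0,"dx": -0.5,"dy": -1.0,"dz": 0,"claw": 0}
    - {"rx": 0,"ry": 0,"rz": 0,"dx": -0.5,"dy": -1.0,"dz": 0,"claw": 0}

```text
time_s: 18.55
tool_pos: [0.4225, -0.4456, 0.3321]
tcp_rot: [[-0.957, 0.289, -0.002], [0.289, 0.957, 0.002], [0.002, 0.001, -1.0]]
contact_force: [0.1, -0.2, -0.5]
gripper_width: -0.003
```

Run:
```python
from h import *
s=bot.sense();print(s["time_s"],s["tool_pos"])
refmatch();spoke("top");spoke("side");hang(np.arange(-120,-70,.5))
T=vision.grab_frame("top")
for th in("cork","beaker","stopper"):
    r=vision.find_in(T,th); print(th,r and (r[0]["conf"],r[0]["box"]))
cv2.imwrite("pics/c9.png",T["pixels"][60:400,60:480,::-1])
```

```text
18.55 [ 0.42253295 -0.44564534  0.33212073]
top ref [ 335.44  247.31 5291.  ] now [ 335.46  246.71 5292.  ]
side ref [ 331.32  163.81 6899.  ] now [ 330.89  163.89 6622.  ]
top best turn vs ref (deg, + = short) (np.float64(0.9973291663134083), np.float64(0.5))
side best turn vs ref (deg, + = short) (np.float64(0.9984044734121422), np.float64(0.5))
top 0.6 [329.3 240.8 345.1 253.6] residual, angle (np.float64(4.312062813007373), np.float64(-98.5))
side 0.5 [327.6 152.3 337.6 174.3] residual, angle (np.float64(3.624868241261737), np.float64(-100.5))
cork (0.84, [222.4, 180.6, 240.5, 199.9])
beaker (0.84, [373.1, 278.4, 415.3, 315.2])
stopper (0.67, [389.1, 230.8, 416.9, 250.6])
```

View pics/c9.png

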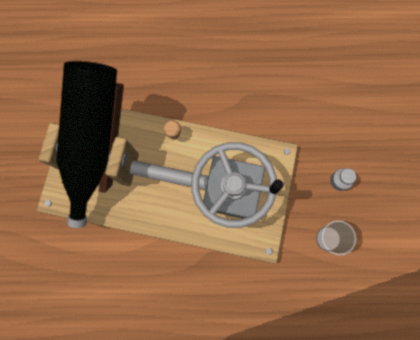

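The final top view shows the handle back at about (335,247) px, the bottle tipped further, and the cork, beaker and stopper unmoved. The remaining error of about 0.5–0.8° (under 1 mm at the handle) is close to what I can measure, so I'm handing in.

```bash
python3 -c "
from rig import bot
print(bot.sign_off())"
```

```text
the job is handed in; nothing more can be done
None
```

I pushed the hand wheel clockwise through one full turn with closed fingers, moved the arm well clear, and handed in at about 19 s of the 48 s allowed.

- **Handle position:** the last checks put the handle about 0.5–0.8° short of where it started, under 1 mm at the handle. Spoke matching in the top and side views both gave 0.5°, and handle centroids gave about 0.8°. The network's outline fit gave -98.5° from the top and -100.5° from the side against -101° at the start. The top figure is rougher, and I trusted the spoke match over it.
- **Bystanders and bottle:** the cork, beaker and stopper boxes are unchanged to within about 2–3 px, which is detector noise. The bottle is visibly tipped further neck down.
- **One snag:** about a third of the way round, the handle top caught the tool on its jaw side, probably under a finger link. The measured force reached about 25 N, pressing down on the handle rather than lifting it. I backed off and raised the tool about 28 mm. At the check after each later push, the force was under 10 N.

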